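Load a tip box into the reader dock

TASK

With your fingertips only, push the pipette-tip box straight down the lane of the grey loading dock until it is fully home at the end stop and the sprung steel catch in the floor has snapped up behind it. Neither the box nor your fingers may touch either guide rail: their glass reader strips scratch. Push it along the dock's surface, never lifting or tipping it, and leave everything else where it is.

Things in the scene. Friction and masses are not known exactly. Their poses are not given: they have to be found in the camera images.
- lane_mouth (a point): Middle of the mouth of the loading lane, on the sliding surface of the fixed grey dock, 8 mm above the bench. x points down the lane (to the robot's left), y across it toward the robot, z up. Before the mouth is the open apron (x from -182 mm to 0), level with the lane; two thin blue lines on it, 82 mm apart, show the box's way. The dock's place and turn vary.
- rail_left: Guide rail on the lane's +y side (nearer the robot): aluminium, dark green glass strip on its inner face, 16 mm high, 12 mm wide, 118 mm long, from the mouth down the lane. Inner face 48 mm from the lane's middle line: the 82 mm box has 7 mm on each side. The origin is at the mouth's middle, as lane_mouth.
- rail_right: Guide rail on the lane's -y side (farther from the robot), the mirror of the other: inner face 48 mm from the middle line, 16 mm high. The origin is at the mouth's middle, as lane_mouth.
- stop_face (a point): Middle of the end stop's flat face, 122 mm past the lane mouth, 22 mm above the dock surface: a white block with a blue band, 130 mm wide, 46 mm high. Axes as lane_mouth.
- pin (a joint): Sprung steel sensor pin, 10 mm thick, in the middle of the end stop's face: 0 = out (7 mm proud of the face); the box's front presses it in, up to 0.0065 m. Its spring (under 1 N) may nudge the box back onto the catch.
- catch (a joint): Sprung catch: a steel tongue 28 mm wide in the middle of the lane floor, hinged 21 mm before the mouth, ramping up to 7 mm high at its square end, 1 mm before the mouth. 0 = up; the box's front edge easily rides it down (about 0.35 rad, flush), and it springs up once the box's rear has passed.
- catch_top (a point): Top of the catch's square end, in the middle of the lane, 2 mm before the mouth; 7 mm above the dock surface when up, about flush with it while the box lies over it.
- box_centre (a point): Centre (half-way up) of the tip box: clear closed lid, cream base, loose, about 0.2 kg, 82 mm wide (its x), 120 mm long (its y), 64 mm high. It starts askew on the apron, off the lane's line on the side away from the robot, its y axis within 0.25 rad of down the lane. Home = its front within 3 mm of the end stop: this point 59 to 62 mm past the mouth.
- box_clasp (a point): Small lid clasp in the middle of the box's long side that faces the robot: 22 mm long, 4 mm proud, 38 to 44 mm above the box's underside. The other long side and both ends are flat, vertical and free to push at any height. Pushed, the box slides with ordinary friction and stays where it is left.
- box: The same tip box; this origin is the centre of its underside, 32 mm below box_centre, with the same axes.
- dispenser: Bystander: white cone-nosed reagent dispenser on a ribbed grey base, 46 mm across, 98 mm tall. Origin at the centre of its underside.
- timer: Bystander: white bench timer with three buttons, 62 x 68 x 20 mm. Origin at the centre of its underside.
- tray: Bystander: cream open tray with cuvettes, 100 x 150 x 39 mm. Origin at the centre of its underside.
There are look-alikes about, which are no part of the job. What is shaped like the box but orange is not meant.

How it is judged:
On the way:
1. the box is fully home in the lane, pressing the sensor pin in, and the catch is up behind it (value of joint pin above 0.003 m and x of box_centre in the frame of lane_mouth above 0.058 m and y of box_centre in the frame of lane_mouth between -0.0075 and 0.0075 m and angle between the y axis of box_centre and the x axis of lane_mouth, either way round below 0.12 rad and value of joint catch below 0.08 rad), for 0.2 s.
At the end, for the whole second after the job is handed in: The box stands flat and still in the lane, its front within about 4 mm of the end stop and pressing the sensor pin in by more than 3 mm, within 7.5 mm of the lane's middle line and 0.12 rad of its direction, and the catch is up (below 0.08 rad) behind it (all of step 1 and linear speed of box below 0.01 m/s and angle between box's own z axis and vertical below 0.05 rad); the robot touches nothing.
It fails at once if something touched the guide rail nearer the robot (contact force between rail_left and anything else above 0.3 N).
It fails at once if something touched the guide rail farther from the robot (contact force between rail_right and anything else above 0.3 N).
It fails at once if the box was lifted or tipped (z of box_centre in the frame of lane_mouth above 0.04 m or angle between box's own z axis and vertical above 0.2 rad).
It fails at once if a bystander was disturbed (distance of any of dispenser, timer, tray from where it was at the start of the episode above 0.015 m).
It also fails if it takes over 61 s, if anything falls off the work surface, if the arm or the gripper's body presses on something with over 40 N, if the wrist force passes 120 N, or if a joint passes its speed limit or range.

ROBOT

A 7-joint arm with a two-finger parallel gripper is mounted at the origin on a cart in front of the work surface, level with it; the furniture and walls round the work are solid. World frame = base frame: x ahead of the robot, y to its left, z up, the work surface at z = 0. Lengths are in m, angles in rad, forces in N, time in s.
With the tool pointing down it reaches from about 0.425 to 0.95 m from the base axis. Payload 16.7 kg.
Tool frame: the origin (TCP) lies between the finger pads; the fingertips stand 25 mm ahead of it and the grasp point (between the pads) lies 6 mm ahead of it (r.nose_length is the distance from the TCP to the fingertips, in m); z points along the fingers, y is the line along which they close (so a half turn about z gives the same grasp; the last joint's range is limited). The gripper opens to 94 mm and grips with 3 to 60 N. Pads are 16 mm wide; open, the fingers measure 119 mm over their backs; the gripper's body (75 mm by 177 mm) begins 78 mm behind the grasp point.
Start: joints at [-1.415, 0.426, 0.074, 1.606, -0.034, 1.111, -0.067], TCP at [0.203, 0.644, 0.23] pointing down, gripper open.
Joint ranges: [-2.85, 2.85], [-0.5, 2.14], [-1.23, 1.37], [0.21, 2.46], [-1.02, 4.16], [0.16, 2.05], [-2.73, 2.73]. Speed limits (rad/s): [1.89, 1.89, 2.39, 2.39, 3.01, 3.01, 3.01].

INTERFACE

Orientations are given as a unit quaternion [w, x, y, z].
In Python, from rig import r gives the robot as it stands.
- The arm moves only by the shell command python3 -m handwheel 'ROWS' [FORCE]. ROWS is text: rows parted by semicolons, each of 7 numbers parted by spaces: the shift along the world's x, y, z in m, then the turn, a rotation vector about the world's x, y, z in rad, then the gripper's target within -1 to 1 (shut at 1, half-way at 0, fully open at -1). A call has 1 to 20 rows; each row shifts and turns the commanded pose from where the row before left it; what a row does not reach is not made up. A row lasts 1/10 s, in which the tool goes at most 50 mm and 8.59 degrees, less where a joint would pass 70% of its speed; a pose out of reach is approached as far as the arm can. A call is refused whole if a number of a shift passes 0.05 or a number of a turn 0.15, either way. A call with a gripper value outside its range is refused whole. The fingers move at their own pace and stop on an object; FORCE is the grip in N (left out, the last holds). Time passes only in rows, so rows that do not move let the fingers close. It gives the time, the measured TCP pose, the force and the opening at its end, in the units of the state.
- r.read_state(): the state, without advancing time (a new reading comes with each control period).
- r.grab_frame(name): name is "side" or "top" or "wrist"; returns (picture, depth): 384x512x3 uint8, red, green, blue; 384x512 float32, m along the optical axis (not along the pixel's ray), 0 where there is no reading.
- r.get_calibration(name): a dict with "intrinsics" (3x3 intrinsics, pixels), "view" (4x4, takes a point from world to camera coordinates). Camera axes: x right, y up, looking along -z (the intrinsics and any distortion apply to the point x, -y, -z); pixel columns grow to the right and rows downward; lengths in m; the calibration is good to about 2 mm. A picture is of the moment at which its call begins: read the wrist's pose just before it. get_calibration takes no time and is no camera call; for the wrist camera it gives the pose at the moment of the call.
- r.sign_off(): hands the job in, once; it reports no verdict.
Trained networks look in the newest picture that a camera, given by its name, has taken for a name from the list of things; names that differ only in an ending like _2 or _b are one class to them, and where a whole thing is asked for, a point or a joint stands for the part that bears it (a point fixed in the world has none). Each returns a list of dicts, best first, with "confidence" (0 to 1); they miss things now and then, are a little off and sometimes report something else, mostly with a low value. They report only what shows in the picture. A call takes as long as a camera call. They do not tell look-alikes from the thing itself.
- r.boxes_of(camera, target): "xy" ([column, row] in pixels, amid what is visible of it).
- r.mark_of(camera, target): "xy" ([column, row] in pixels: a listed point, or the origin of a listed thing).
The state is a dict: "time": time; "q": joint angles; "qvel": joint speeds; "joint_torque": joint torques, N m; "position": TCP position; "orientation": TCP orientation; "force": force on the tool from outside, world axes, zero at the start; "moment": the same for the moment, N m; "finger_gap": opening from 0.0 (shut) to 1.0 (fully open).
Only numpy, scipy, OpenCV 4.12 (cv2) and the standard library are available. Lean on these libraries where they do the work, as an engineer would, in place of code of your own. Each camera call takes 0.05 s, during which the arm holds its last target. There are 200 camera calls.

## Working session

There is one attempt and no reset: what is moved stays moved. The work goes in short steps, Python scripts to look and compute and a shell command to move; the robot and the scene stay as the last step left them, time stands still between calls to the robot, and variables do not carry over. Pictures are saved under pics/ and viewed, on a budget of 10 in all, crops included, one or two more only if the job needs it, and the job is handed in when it is done.

```bash
mkdir -p pics; ls; cat > h.py <<'E'
import numpy as np, cv2
from rig import r
def px2w(cam,uv,depth=None,z=None):
    c=r.get_calibration(cam); K=np.array(c["intrinsics"]); V=np.linalg.inv(np.array(c["view"]))
    d=np.array([(uv[0]-K[0,2])/K[0,0],-(uv[1]-K[1,2])/K[1,1],-1.0])
    D=V[:3,:3]@d; o=V[:3,3]
    s=depth if z is None else (z-o[2])/D[2]
    return o+s*D
def w2px(cam,p):
    c=r.get_calibration(cam); K=np.array(c["intrinsics"]); V=np.array(c["view"])
    q=V[:3,:3]@np.asarray(p)+V[:3,3]
    return np.array([K[0,0]*q[0]/-q[2]+K[0,2],K[1,1]*-q[1]/-q[2]+K[1,2]])
E
python3 - <<'E'
from h import *
print({k:np.round(v,3) for k,v in r.read_state().items()}, r.nose_length)
for cam in("side","top"):
    im,d=r.grab_frame(cam); np.savez(f"pics/{cam}0.npz",im=im,d=d)
    c=r.get_calibration(cam); print(c)
    cv2.imwrite(f"pics/{cam}0.png",im[:,:,::-1])
    for t in("lane_mouth","stop_face","catch_top","box_centre","box_clasp","box","dispenser","timer","tray"):
        print(cam,t,[(np.round(m["xy"],1).tolist(),round(m["confidence"],2)) for m in r.mark_of(cam,t)])
print(r.read_state()["time"])
E
```

```text
pics
{'time': np.float64(0.0), 'q': array([-1.415,  0.427,  0.074,  1.607, -0.034,  1.111, -0.067]), 'qvel': array([-0.001, -0.   ,  0.   , -0.   , -0.001, -0.001,  0.   ]), 'joint_torque': array([-1.0000e-03, -9.3580e+01,  3.6660e+00, -4.5421e+01, -4.9000e-02,
        2.0000e-02,  0.0000e+00]), 'position': array([0.202, 0.643, 0.23 ]), 'orientation': array([-0.   ,  0.152,  0.988, -0.001]), 'force': array([ 0.043,  0.162, -0.149]), 'moment': array([ 0.012, -0.02 , -0.029]), 'finger_gap': np.float64(1.003)} 0.025
{'intrinsics': array([[349.99151207,   0.        , 258.81814789],
       [  0.        , 349.99151207, 193.6308979 ],
       [  0.        ,   0.        ,   1.        ]]), 'view': array([[-0.99966594, -0.02036698,  0.01591197,  0.54848415],
       [ 0.02514837, -0.62444639,  0.78066271, -0.1352987 ],
       [-0.00596357,  0.78080209,  0.62474998, -1.15925835],
       [ 0.        ,  0.        ,  0.        ,  1.        ]])}
side lane_mouth [([292.5, 208.2], 0.59)]
side stop_face [([302.5, 228.2], 0.97), ([291.8, 208.5], 0.34)]
side catch_top [([294.6, 204.3], 0.35)]
side box_cen
[... 447 characters left out ...]
[[ 0.08400963, -0.99645052, -0.0053616 , -0.10646944],
       [ 0.97505228,  0.08109374,  0.20663219, -0.57119532],
       [-0.20546396, -0.02258693,  0.978404  , -1.07219197],
       [ 0.        ,  0.        ,  0.        ,  1.        ]])}
top lane_mouth [([265.0, 243.8], 0.69), ([374.8, 225.1], 0.63)]
top stop_face [([225.7, 247.8], 0.96)]
top catch_top [([265.2, 245.4], 0.59), ([296.8, 233.3], 0.29)]
top box_centre [([289.3, 152.3], 0.77), ([301.6, 235.8], 0.73)]
top box_clasp [([278.0, 146.6], 0.57)]
top box [([285.6, 155.0], 0.84), ([295.4, 233.6], 0.6)]
top dispenser [([371.1, 221.8], 0.79)]
top timer [([182.7, 244.2], 0.87), ([128.9, 227.6], 0.71)]
top tray [([129.8, 227.3], 0.56)]
1.0
```

View pics/top0.png

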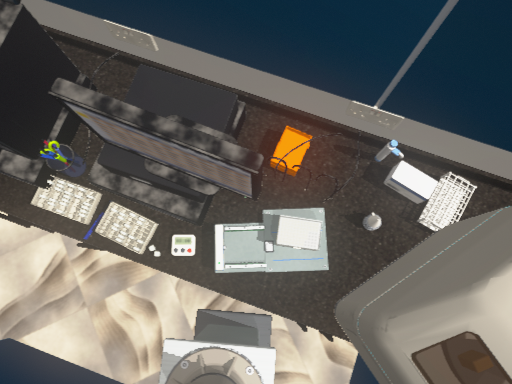

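View pics/side0.png

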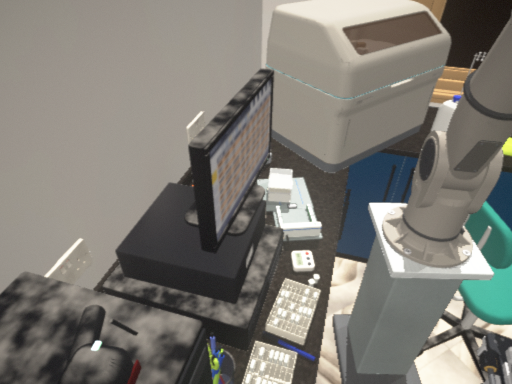

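```bash
python3 - <<'E'
from h import *
f=np.load("pics/top0.npz"); im,d=f["im"],f["d"]
x0,y0,x1,y1=195,195,345,285
c=cv2.resize(im[y0:y1,x0:x1],None,fx=5,fy=5,interpolation=cv2.INTER_CUBIC)
cv2.imwrite("pics/c1.png",c[:,:,::-1])
H=np.zeros(d.shape+(3,))
for v in range(384):
  for u in range(512):
    if d[v,u]>0: pass
cal=r.get_calibration("top");K=cal["intrinsics"];V=np.linalg.inv(cal["view"])
u,v=np.meshgrid(np.arange(512),np.arange(384))
P=np.stack([(u-K[0,2])/K[0,0]*d,-(v-K[1,2])/K[1,1]*d,-d],-1)@V[:3,:3].T+V[:3,3]
np.save("pics/P.npy",P)
for n,(a,b) in dict(box=(298,232),orange=(290,150),disp=(372,221),timer=(183,245),tray1=(125,227),tray2=(67,200),stop=(220,247),mon=(180,140),monR=(255,175)).items(): print(n,P[b,a].round(3))
m=(P[...,2]>0.12)&(d>0)
# tall things on coarse grid: max height
for X in np.arange(0.35,1.0,0.05):
  print(round(X,2),[ (lambda k: round(float(P[...,2][k].max()),2) if k.any() else '-')((abs(P[...,0]-X)<.025)&(abs(P[...,1]-Y)<.025)&(d>0)) for Y in np.arange(0.5,-0.7,-0.05)])
E
```

```text
box [ 0.475 -0.194  0.072]
orange [ 0.717 -0.156  0.064]
disp [ 0.526 -0.404  0.057]
timer [0.415 0.134 0.021]
tray1 [0.455 0.317 0.004]
tray2 [0.518 0.492 0.031]
stop [0.417 0.022 0.054]
mon [0.571 0.069 0.506]
monR [ 0.521 -0.069  0.492]
0.35 [-0.84, -0.84, -0.84, -0.0, 0.0, 0.0, 0.01, 0.01, 0.01, 0.06, 0.06, 0.03, 0.03, 0.01, 0.01, 0.01, 0.01, 0.49, 0.53, 0.55, 0.55, '-', '-', '-']
0.4 [0.0, 0.01, 0.01, 0.05, 0.04, 0.04, 0.03, 0.02, 0.03, 0.06, 0.06, 0.03, 0.03, 0.01, 0.01, 0.01, 0.01, 0.01, 0.47, 0.55, 0.55, '-', '-', '-']
0.45 [0.03, 0.04, 0.03, 0.04, 0.03, 0.04, 0.03, 0.02, 0.04, 0.06, 0.06, 0.02, 0.02, 0.08, 0.98, 0.95, 0.87, 0.01, 0.01, 0.43, 0.51, 0.48, '-', '-']
0.5 [0.03, 0.04, 0.04, 0.04, 0.04, 0.1, 0.11, 0.11, 0.11, 0.09, 0.93, 0.96, 0.98, 1.0, 1.01, 0.08, 0.01, 0.01, 0.08, 0.06, 0.01, 0.45, 0.4, '-']
0.55 [0.04, 0.04, 0.11, 0.11, 0.11, 0.2, 0.21, 0.21, 0.91, 0.91, 0.93, 0.9, 0.51, 0.01, 0.01, 0.01, 0.01, 0.01, 0.1, 0.04, 0.01, 0.07, 0.37, 0.07]
0.6 [0.18, 0.1, 0.1, 0.2, 0.2, 0.51, 0.51, 0.51, 0.51, 0.51, 0.51, 0.0, 0.01, 0.01, 0.03, 0.05, 0.15, 0.01, 0.01, 0.01, 0.08, 0
[... 265 characters left out ...]
2, 0.01, 0.14, 0.08, 0.08, 0.06, 0.2]
0.75 [0.19, 0.0, '-', '-', 0.2, 0.2, 0.21, 0.21, 0.21, 0.2, 0.2, 0.0, 0.06, 0.07, 0.09, 0.11, 0.12, 0.15, 0.14, 0.15, 0.2, 0.2, 0.2, 0.2]
0.8 [0.39, '-', '-', '-', 0.2, 0.2, 0.2, 0.2, 0.2, 0.2, 0.2, 0.01, 0.01, 0.07, 0.07, 0.05, 0.21, 0.26, 0.22, 0.21, 0.2, '-', '-', '-']
0.85 [0.39, 0.1, 0.01, '-', 0.2, 0.2, 0.2, 0.2, 0.2, 0.2, 0.1, 0.05, 0.2, 0.2, 0.2, 0.2, 0.2, '-', '-', '-', '-', '-', '-', '-']
0.9 [0.39, 0.11, 0.11, 0.0, 0.2, 0.2, '-', 0.05, 0.2, 0.2, 0.2, 0.2, 0.2, '-', '-', '-', '-', '-', '-', '-', '-', '-', '-', '-']
0.95 [0.01, 0.01, 0.14, 0.14, 0.22, 0.22, 0.2, 0.2, 0.2, 0.2, '-', '-', '-', '-', '-', '-', '-', '-', '-', '-', '-', '-', '-', '-']
```

View pics/c1.png

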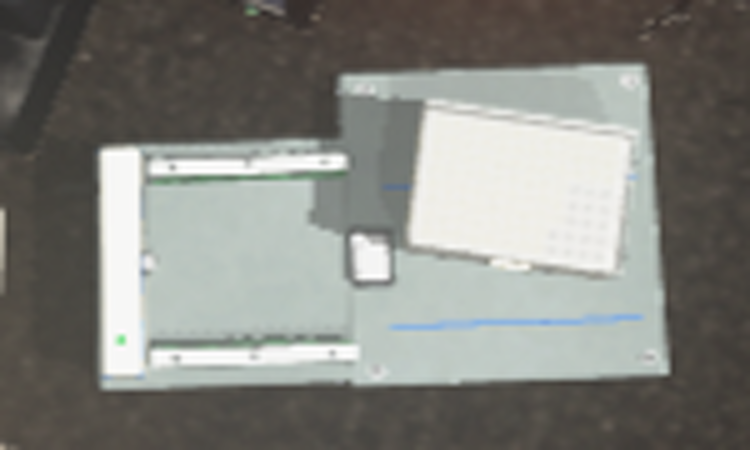

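```bash
python3 - <<'E'
from h import *
P=np.load("pics/P.npy"); d=np.load("pics/top0.npz")["d"]
k=(P[...,2]>.8)&(d>0); v,u=np.nonzero(k); print("high px",k.sum(),u.min(),u.max(),v.min(),v.max())
f=np.load("pics/side0.npz"); ds=f["d"]; cal=r.get_calibration("side");K=cal["intrinsics"];V=np.linalg.inv(cal["view"])
u,v=np.meshgrid(np.arange(512),np.arange(384))
S=np.stack([(u-K[0,2])/K[0,0]*ds,-(v-K[1,2])/K[1,1]*ds,-ds],-1)@V[:3,:3].T+V[:3,3]
A=np.concatenate([P[(d>0)],S[ds>0]])
k=(A[:,2]>.13)&(A[:,2]<.62)&(A[:,0]>.35)&(A[:,0]<.75)&(A[:,1]<.45)&(A[:,1]>-.25); B=A[k]
for Y in np.arange(.4,-.25,-.04):
  q=B[abs(B[:,1]-Y)<.02]
  if len(q): print(round(Y,2),len(q),"xmin",np.percentile(q[:,0],[0,5]).round(3),[ (round(z,2),q[abs(q[:,2]-z)<.04][:,0].min().round(3)) for z in np.arange(.18,.55,.08) if (abs(q[:,2]-z)<.04).sum()>3])
crop=lambda a,b:px2w("top",(195+a/5,195+b/5),z=.008).round(4)
for n,p in dict(aFL=(340,76),aFR=(645,66),aNR=(667,374),aNL=(354,384),sN=(100,388),sF=(100,150)).items(): print(n,crop(*p))
bx=lambda a,b:px2w("top",(195+a/5,195+b/5),z=.072).round(4)
print("box top",[bx(*p) for p in((425,102),(635,132),(620,272),(408,245))])
print(r.read_state()["time"])
E
```

```text
high px 35564 2 511 0 151
0.36 457 xmin [0.596 0.597] [(np.float64(0.18), np.float64(0.596))]
0.32 4625 xmin [0.586 0.597] [(np.float64(0.18), np.float64(0.586)), (np.float64(0.26), np.float64(0.634)), (np.float64(0.34), np.float64(0.636)), (np.float64(0.42), np.float64(0.636)), (np.float64(0.5), np.float64(0.634))]
0.28 3391 xmin [0.575 0.585] [(np.float64(0.18), np.float64(0.575)), (np.float64(0.26), np.float64(0.622)), (np.float64(0.34), np.float64(0.625)), (np.float64(0.42), np.float64(0.625)), (np.float64(0.5), np.float64(0.622))]
0.24 3001 xmin [0.564 0.574] [(np.float64(0.18), np.float64(0.564)), (np.float64(0.26), np.float64(0.609)), (np.float64(0.34), np.float64(0.613)), (np.float64(0.42), np.float64(0.613)), (np.float64(0.5), np.float64(0.61))]
0.2 2853 xmin [0.556 0.564] [(np.float64(0.18), np.float64(0.556)), (np.float64(0.26), np.float64(0.597)), (np.float64(0.34), np.float64(0.601)), (np.float64(0.42), np.float64(0.601)), (np.float64(0.5), np.float64(0.598))]
0.16 2641 xmin [0.546 0.555] [(np.float64(0.18), np.float64(0.546)), (np.float64(0.26), np.float64(0.585)), (np.
[... 1001 characters left out ...]
6))]
-0.04 1462 xmin [0.524 0.528] [(np.float64(0.26), np.float64(0.524)), (np.float64(0.34), np.float64(0.524)), (np.float64(0.42), np.float64(0.526)), (np.float64(0.5), np.float64(0.524))]
-0.08 783 xmin [0.52  0.521] [(np.float64(0.26), np.float64(0.52)), (np.float64(0.34), np.float64(0.52)), (np.float64(0.42), np.float64(0.52)), (np.float64(0.5), np.float64(0.52))]
aFL [ 0.5398 -0.0914  0.008 ]
aFR [ 0.5611 -0.2739  0.008 ]
aNR [ 0.3802 -0.2952  0.008 ]
aNL [ 0.3592 -0.1139  0.008 ]
sN [0.3445 0.0335 0.008 ]
sF [0.4832 0.048  0.008 ]
box top [array([ 0.5181, -0.1402,  0.072 ]), array([ 0.5109, -0.2596,  0.072 ]), array([ 0.4318, -0.255 ,  0.072 ]), array([ 0.4369, -0.1364,  0.072 ])]
1.0
```

```bash
python3 -m handwheel '0.05 -0.05 0 0 0 0 0;0.05 -0.05 0 0 0 0 0;0.05 -0.05 0 0 0 0 0;0.025 -0.05 0 0 0 0 0;0.025 -0.05 0 0 0 0 0;0.025 -0.05 0 0 0 0 0;0 -0.05 0 0 0 0 0;0 -0.05 0 0 0 0 0;0 -0.05 0 0 0 0 0;0 -0.05 0 0 0 0 0;0 -0.05 0 0 0 0 0;0 -0.05 0 0 0 0 0;0 0 0 0 0 0 0;0 0 0 0 0 0 0'
```

```text
time: 2.4
position: [0.3759, 0.103, 0.2309]
orientation: [0.0, 0.153, 0.988, 0.001]
force: [0.8, 0.8, 0.6]
finger_gap: 0.5
```

```bash
python3 -m handwheel '0.01 -0.038 0 0 0 0.06 0;0.01 -0.038 0 0 0 0.06 0;0.01 -0.038 0 0 0 0.06 0;0.01 -0.038 0 0 0 0.06 0;0.01 -0.038 0 0 0 0.06 0;0.01 -0.038 0 0 0 0.06 0;0.01 -0.038 0 0 0 0.06 0;0 0 0 0 0 0 0;0 0 0 0 0 0 0'
python3 - <<'E'
from h import *
r.get_calibration("wrist")
cal=r.get_calibration("wrist"); im,d=r.grab_frame("wrist")
np.savez("pics/w1.npz",im=im,d=d,K=cal["intrinsics"],V=cal["view"])
cv2.imwrite("pics/w1.png",im[:,:,::-1])
for t in("lane_mouth","stop_face","catch_top","box_centre","box_clasp","rail_left","rail_right"):
    print(t,[(np.round(m["xy"],1).tolist(),round(m["confidence"],2)) for m in r.mark_of("wrist",t)])
print(r.read_state()["position"])
E
```

```text
time: 3.3
position: [0.4463, -0.1621, 0.2302]
orientation: [-0.001, -0.057, 0.998, -0.0]
force: [-0.1, 0.3, -0.1]
finger_gap: 0.5
lane_mouth [([293.1, 165.0], 0.75)]
stop_face [([387.3, 173.2], 0.57)]
catch_top [([293.7, 168.4], 0.64)]
box_centre [([219.8, 196.2], 0.83)]
box_clasp [([226.3, 164.8], 0.68)]
rail_left []
rail_right []
[ 0.44582556 -0.16179486  0.23056412]
```

View pics/w1.png

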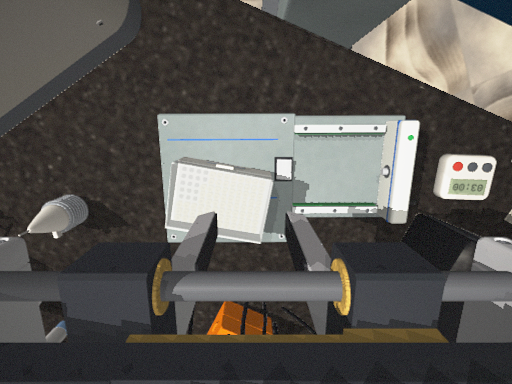

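```bash
python3 - <<'E'
from h import *
im=np.load("pics/w1.npz")["im"]
c=cv2.resize(im[108:248,155:421],None,fx=3,fy=3,interpolation=cv2.INTER_CUBIC)
cv2.imwrite("pics/c2.png",c[:,:,::-1])
E
```

```text
(no output)
```

View pics/c2.png

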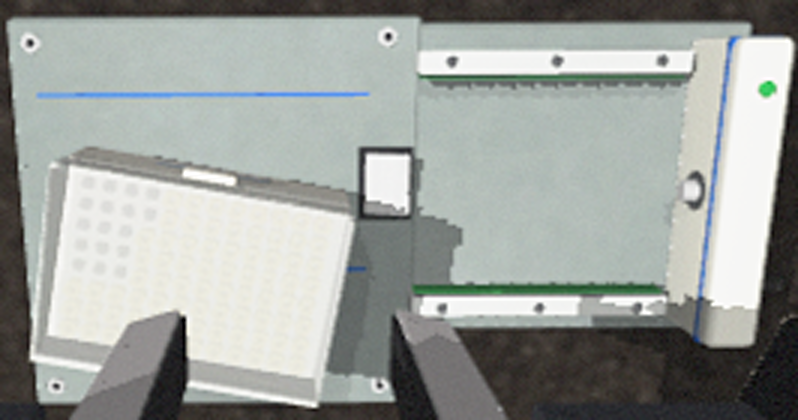

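```bash
cat >> h.py <<'E'
def rayw(K,V,uv,z):
    Vi=np.linalg.inv(V); d=np.array([(uv[0]-K[0,2])/K[0,0],-(uv[1]-K[1,2])/K[1,1],-1.0])
    D=Vi[:3,:3]@d; o=Vi[:3,3]; return o+(z-o[2])/D[2]*D
E
python3 - <<'E'
from h import *
f=np.load("pics/w1.npz"); K,V=f["K"],f["V"]
g=lambda a,b,z: rayw(K,V,((a+.5)/3-.5+155,(b+.5)/3-.5+108),z)[:2]
nr=[g(418,77,.024),g(691,74,.024)]; fr=[g(414,296,.024),g(668,293,.024)]
bl=[g(37,95,.008),g(368,94,.008)]; fb=[g(355,269,.008)]
ap=[g(8,18,.008),g(420,17,.008),g(34,403,.008)]
for n,l in dict(near=nr,far=fr,blue=bl).items():
    v=l[1]-l[0]; print(n,np.round(l,4).tolist(),"len",np.linalg.norm(v).round(4),"ang",np.degrees(np.arctan2(v[1],v[0])).round(2))
mid=(nr[0]+fr[0])/2; print("mouth",mid,"rail sep",np.linalg.norm(nr[0]-fr[0]),np.linalg.norm(nr[1]-fr[1]))
v=nr[1]-nr[0]+fr[1]-fr[0]; print("lane ang",np.degrees(np.arctan2(v[1],v[0])))
print("farblue",fb,"apron",np.round(ap,4).tolist())
print("catch",g(360,183,.009),g(413,183,.015), "box lid corners",[g(*p,.072).round(4) for p in((70,160),(355,213),(318,380),(47,335))])
print("stop top face edge near/far",g(735,38,.054),g(697,342,.054))
s=f["d"]; print("depth box",[rayw(K,V,(219,196),z).round(4).tolist() for z in(.072,.04)], f["d"][196,219], np.linalg.inv(V)[:3,3])
E
```

```text
near [[0.3851, -0.1131], [0.3704, 0.0031]] len 0.1172 ang 97.23
far [[0.4827, -0.1], [0.4678, 0.0152]] len 0.1162 ang 97.35
blue [[0.4131, -0.2805], [0.3955, -0.1319]] len 0.1496 ang 96.79
mouth [ 0.4339175  -0.10656833] rail sep 0.09845250817500598 0.09820056120208881
lane ang 97.2929637399172
farblue [array([ 0.47732172, -0.12676815])] apron [[0.381, -0.2947], [0.3596, -0.1137], [0.5639, -0.2754]]
catch [ 0.43597623 -0.13011085] [ 0.43227522 -0.10681322] box lid corners [array([ 0.4303, -0.2479]), array([ 0.4382, -0.137 ]), array([ 0.5087, -0.1427]), array([ 0.5021, -0.2534])]
stop top face edge near/far [0.35561806 0.00258063] [0.48031413 0.01698674]
depth box [[0.4663, -0.1976, 0.072], [0.4753, -0.2005, 0.04]] 0.32309243 [ 0.37848482 -0.16925235  0.38378696]
```

```bash
python3 - <<'E'
from h import *
P=np.load("pics/P.npy"); d=np.load("pics/top0.npz")["d"]
k=(d>0)&(P[...,0]>.5)&(P[...,0]<.68)&(P[...,1]<-.05)&(P[...,1]>-.36)&(P[...,2]>.09)&(P[...,2]<.6)
v,u=np.nonzero(k); o=np.argsort(P[k][:,0]); print(k.sum())
for i in o[::max(1,len(o)//30)]: print(u[i],v[i],P[v[i],u[i]].round(3))
E
```

```text
992
257 182 [ 0.52  -0.073  0.445]
256 190 [ 0.52  -0.071  0.37 ]
255 190 [ 0.521 -0.069  0.367]
254 176 [ 0.522 -0.067  0.481]
253 184 [ 0.522 -0.065  0.415]
252 179 [ 0.523 -0.063  0.452]
251 179 [ 0.524 -0.061  0.448]
247 169 [ 0.527 -0.055  0.508]
258 193 [ 0.528 -0.075  0.306]
250 192 [ 0.529 -0.057  0.307]
259 183 [ 0.529 -0.076  0.399]
248 178 [ 0.53  -0.055  0.431]
259 190 [ 0.53  -0.077  0.328]
259 193 [ 0.531 -0.077  0.292]
259 166 [ 0.534 -0.075  0.508]
247 164 [ 0.536 -0.054  0.507]
260 194 [ 0.538 -0.08   0.249]
255 162 [ 0.541 -0.067  0.506]
258 161 [ 0.543 -0.073  0.507]
256 160 [ 0.545 -0.069  0.504]
263 168 [ 0.547 -0.082  0.449]
256 157 [ 0.55  -0.068  0.506]
248 154 [ 0.554 -0.054  0.508]
255 153 [ 0.557 -0.066  0.506]
335 192 [ 0.592 -0.287  0.104]
348 181 [ 0.615 -0.313  0.144]
335 177 [ 0.63  -0.282  0.121]
321 174 [ 0.643 -0.247  0.092]
301 166 [ 0.655 -0.187  0.117]
284 161 [ 0.668 -0.139  0.109]
271 157 [ 0.679 -0.101  0.102]
```

```bash
python3 -m handwheel '0.026 -0.01 0 0 0 0.005 -0.4;0.026 -0.01 0 0 0 0 -0.4;0.026 -0.01 0 0 0 0 -0.4;0.026 -0.011 0 0 0 0 -0.4;0 0 0 0 0 0 -0.4;0 0 -0.04 0 0 0 -0.4;0 0 -0.04 0 0 0 -0.4;0 0 -0.02 0 0 0 -0.4;0 0 0 0 0 0 -0.4;0 0 0 0 0 0 -0.4'
python3 - <<'E'
from h import *
cal=r.get_calibration("wrist"); im,d=r.grab_frame("wrist")
np.savez("pics/w2.npz",im=im,d=d,K=cal["intrinsics"],V=cal["view"])
it,dt=r.grab_frame("top")
o=np.vstack([im,cv2.resize(it[180:300,150:410],(512,236))])
cv2.imwrite("pics/w2.png",cv2.resize(o,None,fx=.96,fy=.96)[:,:,::-1])
print(r.read_state()["position"])
E
```

```text
time: 4.7
position: [0.5496, -0.2034, 0.1312]
orientation: [-0.0, -0.06, 0.998, -0.0]
force: [0.1, -0.3, 0.4]
finger_gap: 0.7
[ 0.55038547 -0.20355557  0.13199656]
```

View pics/w2.png

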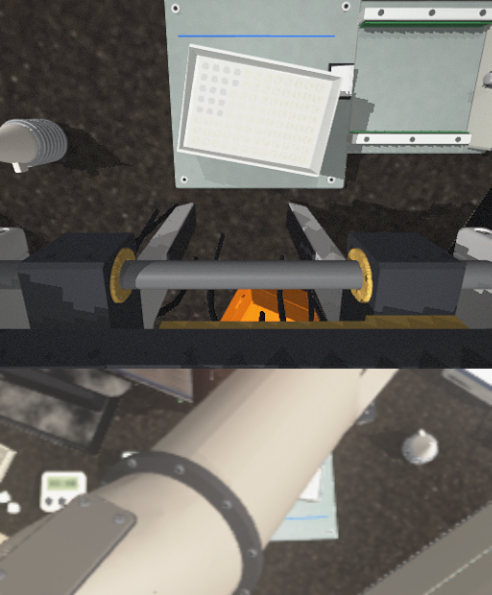

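```bash
python3 -m handwheel '0 0 -0.033 0 0 0 -0.4;0 0 -0.033 0 0 0 -0.4;0 0 0 0 0 0 -0.4;0 0 0 0 0 0 -0.4;-0.0079 -0.001 0 0 0 0 -0.4;-0.0079 -0.001 0 0 0 0 -0.4;-0.0079 -0.0009 0 0 0 0 -0.4;-0.0079 -0.0009 0 0 0 0 -0.4;-0.0079 -0.001 0 0 0 0 -0.4;-0.0079 -0.0009 0 0 0 0 -0.4;0 0 0 0 0 0 -0.4;0 0 0 0 0 0 -0.4;0 0 0 0 0 0 -0.4'
cat >> h.py <<'E'
def snap(n):
    cal=r.get_calibration("wrist"); im,d=r.grab_frame("wrist")
    np.savez(f"pics/{n}.npz",im=im,d=d,K=cal["intrinsics"],V=cal["view"])
    cv2.imwrite(f"pics/{n}.png",im[:,:,::-1]); return im,d,np.array(cal["intrinsics"]),np.array(cal["view"])
M=np.array([.4335,-.106]); a=np.radians(96.8); U=np.array([np.cos(a),np.sin(a)]); N=np.array([-U[1],U[0]])
lane=lambda p:(np.array([(p[:2]-M)@U,(p[:2]-M)@N])*1000).round(1)
E
python3 - <<'E'
from h import *
im,d,K,V=snap("w3")
s=r.read_state(); print(s["position"],lane(s["position"]),s["force"])
for t,z in(("lane_mouth",.008),("catch_top",.015),("stop_face",.03),("box_centre",.04),("box_clasp",.049),("box",.008)):
    print(t,[(np.round(m["xy"],1).tolist(),round(m["confidence"],2),lane(rayw(K,V,m["xy"],z))) for m in r.mark_of("wrist",t)])
# lid-height mask from depth
u,v=np.meshgrid(np.arange(512),np.arange(384)); Vi=np.linalg.inv(V)
P=np.stack([(u-K[0,2])/K[0,0]*d,-(v-K[1,2])/K[1,1]*d,-d],-1)@Vi[:3,:3].T+Vi[:3,3]
k=(d>0)&(P[...,2]>.062)&(P[...,2]<.082)&(v<240)
k=k.astype(np.uint8); n,l,st,c=cv2.connectedComponentsWithStats(k); i=1+np.argmax(st[1:,4])
pts=P[l==i][:,:2]; rc=cv2.minAreaRect((pts*1000).astype(np.float32)); print(st[i],rc,lane(np.array(rc[0])/1000), np.percentile(P[l==i][:,2],[5,50,95]))
E
```

```text
time: 6.1
position: [0.5022, -0.2091, 0.0643]
orientation: [-0.0, -0.06, 0.998, -0.0]
force: [-0.3, 0.1, 0.4]
finger_gap: 0.7
[ 0.50233883 -0.20902966  0.06427669] [-110.5  -56.2] [-0.90138797  0.56642314 -0.31205418]
lane_mouth [([395.1, 138.8], 0.85, array([-1.3,  0.7]))]
catch_top [([398.8, 142.4], 0.7, array([-1.8, -1.5]))]
stop_face []
box_centre []
box_clasp [([261.8, 69.8], 0.96, array([-104.1,   41.8]))]
box [([258.4, 141.7], 0.6, array([-104.6,   -1.7]))]
[  145    72   238   168 34522] ((455.0420837402344, -207.91014099121094), (94.43714904785156, 119.72239685058594), 7.265622615814209) [-103.7   -9.3] [0.07010242 0.07120859 0.07231782]
```

View pics/w3.png

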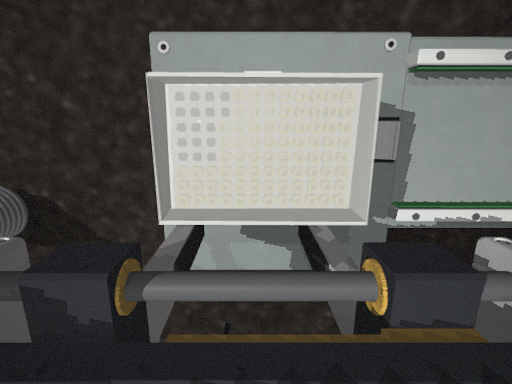

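```bash
python3 - <<'E'
from h import *
f=np.load("pics/w3.npz"); K,V=f["K"],f["V"]
for p in((148,74),(381,74),(369,223),(161,223)): print(p,lane(rayw(K,V,p,.072)))
print("nrail",lane(rayw(K,V,(410,67),.024)),lane(rayw(K,V,(511,69),.024)),"frail",lane(rayw(K,V,(397,208),.024)),lane(rayw(K,V,(511,205),.024)))
print("clasp outer edge",lane(rayw(K,V,(263,71),.052)))
E
```

```text
(148, 74) [-161.6   35.7]
(381, 74) [-45.5  35.9]
(369, 223) [-43.2 -42.8]
(161, 223) [-161.1  -43.1]
nrail [-5.7 48.1] [61. 47.] frail [ -1.7 -49. ] [ 82.3 -46.4]
clasp outer edge [-103.5   40.6]
```

```bash
python3 -m handwheel '-0.002 -0.0003 0 0 0 0 -0.4;-0.002 -0.0002 0 0 0 0 -0.4;0 0 0 0 0 0 -0.4;0 0 0 0 0 0 -0.4;0.01 0.0012 0 0 0 0 -0.4;0.01 0.0012 0 0 0 0 -0.4;0 0 0.04 0 0 0 -0.4;0 0 0.045 0 0 0 -0.4;0 0 0 0 0 0 -0.4'
python3 - <<'E'
from h import *
s=r.read_state(); print(s["position"],s["q"].round(2),lane(s["position"]))
P=np.load("pics/P.npy"); d=np.load("pics/top0.npz")["d"]
f=np.load("pics/side0.npz"); ds=f["d"]; cal=r.get_calibration("side");K=cal["intrinsics"];V=np.linalg.inv(cal["view"])
u,v=np.meshgrid(np.arange(512),np.arange(384))
S=np.stack([(u-K[0,2])/K[0,0]*ds,-(v-K[1,2])/K[1,1]*ds,-ds],-1)@V[:3,:3].T+V[:3,3]
A=np.concatenate([P[d>0],S[ds>0]])
k=(A[:,0]>.2)&(A[:,0]<.6)&(A[:,1]<-.2)&(A[:,1]>-.7)&(A[:,2]>.13)&(A[:,2]<.6); B=A[k]
for X in np.arange(.22,.6,.03):
  q=B[abs(B[:,0]-X)<.015]
  print(round(X,2),[(z,q[abs(q[:,2]-z)<.05][:,1].max().round(3)) for z in(.2,.3,.4,.5) if (abs(q[:,2]-z)<.05).sum()>2])
im,d,K,V=snap("w4")
for t,z in(("lane_mouth",.008),("box_clasp",.049),("box",.008)):
    print(t,[(np.round(m["xy"],1).tolist(),round(m["confidence"],2),lane(rayw(K,V,m["xy"],z))) for m in r.mark_of("wrist",t)])
E
```

```text
time: 7.35
position: [0.5215, -0.2082, 0.1542]
orientation: [0.003, -0.06, 0.998, -0.001]
force: [0.9, -0.3, -0.9]
finger_gap: 0.701
[ 0.52146722 -0.2082386   0.15415413] [-0.32  0.4   0.73  1.97 -0.34  0.89  2.29] [-111.9  -75.2]
0.22 [(0.2, np.float64(-0.321)), (0.3, np.float64(-0.311)), (0.4, np.float64(-0.314)), (0.5, np.float64(-0.337))]
0.25 [(0.2, np.float64(-0.307)), (0.3, np.float64(-0.297)), (0.4, np.float64(-0.298)), (0.5, np.float64(-0.321))]
0.28 [(0.2, np.float64(-0.304)), (0.3, np.float64(-0.295)), (0.4, np.float64(-0.296)), (0.5, np.float64(-0.317))]
0.31 [(0.2, np.float64(-0.311)), (0.3, np.float64(-0.304)), (0.4, np.float64(-0.305)), (0.5, np.float64(-0.327))]
0.34 [(0.2, np.float64(-0.34)), (0.3, np.float64(-0.337)), (0.4, np.float64(-0.341)), (0.5, np.float64(-0.359))]
0.37 [(0.2, np.float64(-0.378)), (0.3, np.float64(-0.374)), (0.4, np.float64(-0.38)), (0.5, np.float64(-0.395))]
0.4 [(0.2, np.float64(-0.417)), (0.3, np.float64(-0.415)), (0.4, np.float64(-0.415)), (0.5, np.float64(-0.432))]
0.43 [(0.2, np.float64(-0.456)), (0.3, np.float64(-0.453)), (0.4, np.float64(-0.454)), (0.5, np.float64(-0.471))]
0.46 [(0.2, np.float64(-0.493)), (0.3, np.float64(-0.489)), (0.4, np.float64(-0.491)), (0.5, np.float64(-0.511))]
0.49 [(0.2, np.float64(-0.527)), (0.3, np.float64(-0.527)), (0.4, np.float64(-0.528)), (0.5, np.float64(-0.546))]
0.52 [(0.2, np.float64(-0.571)), (0.3, np.float64(-0.565)), (0.4, np.float64(-0.566)), (0.5, np.float64(-0.582))]
0.55 [(0.3, np.float64(-0.609)), (0.4, np.float64(-0.615))]
0.58 []
lane_mouth [([359.2, 113.8], 0.65, array([2. , 1.5]))]
box_clasp [([261.6, 59.8], 0.94, array([-102.9,   45.6])), ([259.6, 114.7], 0.38, array([-104.1,   -0.5]))]
box [([256.8, 117.0], 0.63, array([-106.,   -2.])), ([269.5, 337.6], 0.61, array([ -87.3, -280.6]))]
```

View pics/w4.png

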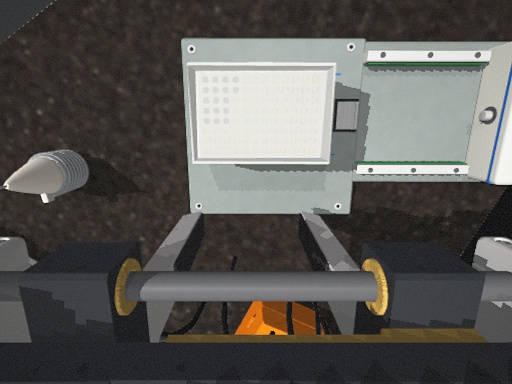

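```bash
python3 -m handwheel '0 -0.007 0 0 0 -0.143 0.2;-0.007 -0.008 0 0 0 -0.143 0.2;-0.007 -0.008 0 0 0 -0.143 0.2;-0.007 -0.008 0 0 0 -0.143 0.2;-0.007 -0.007 0 0 0 -0.143 0.2;-0.007 -0.007 0 0 0 -0.143 0.2;-0.007 -0.007 0 0 0 -0.143 0.2;-0.007 -0.007 0 0 0 -0.143 0.2;-0.007 -0.007 0 0 0 -0.143 0.2;-0.007 -0.007 0 0 0 -0.143 0.2;-0.0055 -0.006 0 0 0 -0.143 0.2;0 0 0 0 0 0 0.2;0 0 0 0 0 0 0.2'
python3 - <<'E'
from h import *
s=r.read_state(); print(s["position"],s["q"].round(2),s["force"].round(1),lane(s["position"]))
o=s["orientation"]; print(np.degrees(np.arctan2(o[2]**2-o[1]**2,2*o[1]*o[2]))-96.8)
im,d,K,V=snap("w5")
for t,z in(("lane_mouth",.008),("stop_face",.03),("catch_top",.015),("box_clasp",.049),("box",.008)):
    print(t,[(np.round(m["xy"],1).tolist(),round(m["confidence"],2),lane(rayw(K,V,m["xy"],z))) for m in r.mark_of("wrist",t)])
E
```

```text
time: 8.85
position: [0.4497, -0.286, 0.1488]
orientation: [-0.001, 0.663, 0.749, -0.001]
force: [0.3, -0.3, -1.2]
finger_gap: 0.4
[ 0.44971469 -0.28600732  0.14876119] [-0.42  0.55  1.16  2.04 -0.62  0.96  1.19] [ 0.3 -0.3 -1.2] [-180.7    5.2]
-89.80335930872859
lane_mouth [([254.0, 0.0], 0.83, array([0.7, 3.1]))]
stop_face []
catch_top [([258.5, 5.6], 0.82, array([-6.5, -1.1]))]
box_clasp [([207.2, 109.6], 0.62, array([-101. ,   44.4]))]
box [([258.6, 115.3], 0.56, array([-104.7,   -2.5]))]
```

View pics/w5.png

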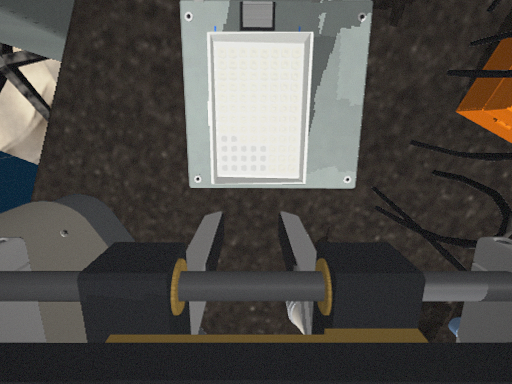

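```bash
cat >> h.py <<'E'
def lid(n):
    """lid outline from depth in lane coordinates"""
    f=np.load(f"pics/{n}.npz"); K,V,d=f["K"],f["V"],f["d"]; u,v=np.meshgrid(np.arange(512),np.arange(384)); Vi=np.linalg.inv(V)
    P=np.stack([(u-K[0,2])/K[0,0]*d,-(v-K[1,2])/K[1,1]*d,-d],-1)@Vi[:3,:3].T+Vi[:3,3]
    k=((d>0)&(P[...,2]>.066)&(P[...,2]<.078)&(v<205)).astype(np.uint8)
    k=cv2.morphologyEx(k,cv2.MORPH_OPEN,np.ones((5,5))); m,l,st,c=cv2.connectedComponentsWithStats(k); i=1+np.argmax(st[1:,4])
    q=P[l==i][:,:2]-M; L=(np.stack([q@U,q@N],1)*1000).astype(np.float32)
    return cv2.minAreaRect(L), st[i]
E
python3 - <<'E'
from h import *
f=np.load("pics/w5.npz"); K,V=f["K"],f["V"]
for p in((209,32),(313,32),(306,183),(213,183)): print(p,lane(rayw(K,V,p,.072)))
print("blue",lane(rayw(K,V,(215,29),.008)),lane(rayw(K,V,(299,29),.008)))
print("catch corners",lane(rayw(K,V,(241,29),.008)),lane(rayw(K,V,(275,29),.008)))
for n in("w3","w4","w5"): print(n,lid(n))
f=np.load("pics/w4.npz"); K,V=f["K"],f["V"]
for p in((188,64),(336,64),(332,163),(193,163)): print(p,lane(rayw(K,V,p,.072)))
print("rails",[lane(rayw(K,V,p,.024)) for p in((366,63),(490,64),(358,164),(466,164))], "blue",lane(rayw(K,V,(338,74),.008)),lane(rayw(K,V,(332,154),.008)))
E
```

```text
(209, 32) [-45.2  37.5]
(313, 32) [-44.9 -41.5]
(306, 183) [-162.4  -42.4]
(213, 183) [-162.8   37.9]
blue [-24.1  40.7] [-23.8 -40.7]
catch corners [-24.   15.5] [-23.9 -17.5]
w3 (((-103.80765533447266, 2.6251907348632812), (119.9906997680664, 69.97383117675781), 0.13024872541427612), array([  146,    72,   236,   133, 29536], dtype=int32))
w4 (((-103.781005859375, -1.242889404296875), (120.33184814453125, 80.98635864257812), 0.13775962591171265), array([  187,    63,   148,   101, 14324], dtype=int32))
w5 (((-103.68730926513672, -1.08624267578125), (82.7476577758789, 119.20471954345703), 89.84599304199219), array([  207,    32,   106,   152, 15158], dtype=int32))
(188, 64) [-162.2   37.9]
(336, 64) [-44.4  38. ]
(332, 163) [-41.7 -41.2]
(193, 163) [-162.1  -41.6]
rails [array([-2.2, 48. ]), array([116.3,  47.3]), array([ -0.3, -49.4]), array([112. , -49.1])] blue [-23.4  40.6] [-23.5 -40.9]
```

```bash
python3 -m handwheel '0 0 -0.045 0 0 -0.003 0.2;0 0 -0.045 0 0 0 0.2;0 0 -0.004 0 0 0 0.2;0 0 0 0 0 0 0.2;-0.001 0.008 0 0 0 0 0.2;-0.001 0.008 0 0 0 0 0.2;-0.001 0.008 0 0 0 0 0.2;-0.001 0.008 0 0 0 0 0.2;-0.001 0.008 0 0 0 0 0.2;0 0 0 0 0 0 0.2;0.0012 -0.01 0 0 0 0 0.2;-0.008 0 0 0 0 0 0.2;0 0 0 0 0 0 0.2;0 0 0 0 0 0 0.2'
python3 - <<'E'
from h import *
s=r.read_state(); print(s["position"],s["force"].round(1),lane(s["position"]))
o=s["orientation"]; print(np.degrees(np.arctan2(o[2]**2-o[1]**2,2*o[1]*o[2]))-6.8)
im,d,K,V=snap("w6"); print(lid("w6"))
for t,z in(("lane_mouth",.008),("stop_face",.03),("catch_top",.015),("box_clasp",.049),("box",.008)):
    print(t,[(np.round(m["xy"],1).tolist(),round(m["confidence"],2),lane(rayw(K,V,m["xy"],z))) for m in r.mark_of("wrist",t)])
E
```

```text
time: 10.55
position: [0.4375, -0.2564, 0.0554]
orientation: [-0.0, 0.666, 0.746, 0.0]
force: [0.4, -0.3, 0.0]
finger_gap: 0.397
[ 0.437517   -0.25642466  0.05536915] [ 0.4 -0.3  0. ] [-149.8   13.8]
-0.2747626009225961
(((-75.4899673461914, -0.9406623840332031), (82.39498138427734, 95.88705444335938), 89.80459594726562), array([  192,     0,   183,   205, 34376], dtype=int32))
lane_mouth []
stop_face []
catch_top []
box_clasp [([195.0, 99.3], 0.83, array([-68.3,  44.4]))]
box [([273.5, 104.1], 0.7, array([-68.5,  -2.7]))]
```

View pics/w6.png

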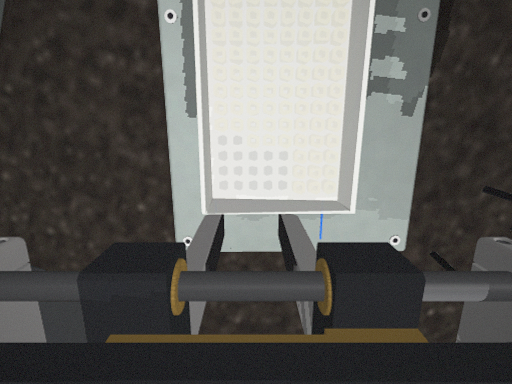

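```bash
python3 -m handwheel '-0.0012 0.0099 0 0 0 0.003 0.2;-0.0012 0.0099 0 0 0 0 0.2;-0.0012 0.0099 0 0 0 0 0.2;-0.0012 0.01 0 0 0 0 0.2;-0.0012 0.0099 0 0 0 0 0.2;-0.0011 0.0099 0 0 0 0 0.2;0 0 0 0 0 0 0.2;0 0 0 0 0 0 0.2'
cat > chk.py <<'E'
import sys
from h import *
n=sys.argv[1]
s=r.read_state(); print(s["position"],s["force"].round(1),lane(s["position"]))
o=s["orientation"]; print("yaw",np.degrees(np.arctan2(o[2]**2-o[1]**2,2*o[1]*o[2]))-6.8)
im,d,K,V=snap(n); print(lid(n))
for t,z in(("stop_face",.03),("box_clasp",.049),("box",.008)):
    print(t,[(np.round(m["xy"],1).tolist(),round(m["confidence"],2),lane(rayw(K,V,m["xy"],z))) for m in r.mark_of("wrist",t)])
# rail tops: height 0.018..0.03
u,v=np.meshgrid(np.arange(512),np.arange(384)); Vi=np.linalg.inv(V)
P=np.stack([(u-K[0,2])/K[0,0]*d,-(v-K[1,2])/K[1,1]*d,-d],-1)@Vi[:3,:3].T+Vi[:3,3]
k=(d>0)&(P[...,2]>.0205)&(P[...,2]<.029)&(v<205); q=P[k][:,:2]-M; x,y=q@U*1000,q@N*1000
for X in(10,30,50,70,90,110):
    w=abs(x-X)<8; a=y[w&(y>43)&(y<70)]; b=y[w&(y<-43)&(y>-70)]
    print(X,len(a),len(b),np.percentile(a,2).round(1) if len(a)>5 else '',np.percentile(b,98).round(1) if len(b)>5 else '')
E
python3 chk.py w7
```

```text
time: 11.65
position: [0.4308, -0.196, 0.0553]
orientation: [-0.0, 0.664, 0.748, 0.0]
force: [0.4, 0.1, 0.5]
finger_gap: 0.397
[ 0.43083649 -0.19596007  0.05533966] [0.4 0.1 0.5] [-89.   13.3]
yaw 0.016365640485298982
(((-14.803226470947266, -1.0941886901855469), (82.33573913574219, 96.24340057373047), 89.79842376708984), array([  193,     0,   182,   205, 34332], dtype=int32))
stop_face []
box_clasp [([196.0, 115.2], 0.56, array([-16.2,  44.1]))]
box [([270.9, 118.1], 0.95, array([-17.1,  -1.1])), ([199.2, 118.4], 0.71, array([-17.4,  49.9]))]
10 469 0 49.1 
30 512 0 49.1 
50 321 0 49.0 
70 0 0  
90 0 0  
110 0 0
```

```bash
python3 -m handwheel '-0.0012 0.0099 0 0 0 0 0.2;-0.0012 0.0099 0 0 0 0 0.2;-0.0012 0.0099 0 0 0 0 0.2;-0.0012 0.01 0 0 0 0 0.2;-0.0012 0.0099 0 0 0 0 0.2;-0.0011 0.0099 0 0 0 0 0.2;0 0 0 0 0 0 0.2;0 0 0 0 0 0 0.2'
python3 chk.py w8
```

```text
time: 12.65
position: [0.4237, -0.1365, 0.0554]
orientation: [-0.0, 0.664, 0.748, 0.0]
force: [-0.2, 0.4, -0.5]
finger_gap: 0.398
[ 0.42370716 -0.13648464  0.0553573 ] [-0.2  0.4 -0.5] [-29.1  13.3]
yaw 0.025917803011126672
(((45.203731536865234, -1.1718025207519531), (82.2808609008789, 96.09540557861328), 89.9487533569336), array([  193,     0,   182,   205, 34374], dtype=int32))
stop_face []
box_clasp [([195.4, 117.8], 0.8, array([42.3, 44.6]))]
box [([270.4, 116.6], 0.82, array([43.8, -0.7]))]
10 368 0 49.2 
30 398 0 49.2 
50 424 0 49.3 
70 475 0 49.1 
90 513 0 49.0 
110 312 0 49.0
```

```bash
python3 -m handwheel '-0.0004 0.003 0 0 0 0 0.2;-0.0004 0.003 0 0 0 0 0.2;-0.0003 0.003 0 0 0 0 0.2;-0.0004 0.003 0 0 0 0 0.2;-0.0004 0.003 0 0 0 0 0.2;-0.0003 0.003 0 0 0 0 0.2;-0.0003 0.002 0 0 0 0 0.2;0 0 0 0 0 0 0.2;0 0 0 0 0 0 0.2'
python3 -c "
from h import *
s=r.read_state();print(lane(s['position']),s['force'])"
```

```text
time: 13.75
position: [0.4212, -0.1169, 0.0554]
orientation: [-0.0, 0.664, 0.748, 0.0]
force: [0.6, -0.3, 0.1]
finger_gap: 0.397
[-9.4 13.5] [ 0.61464344 -0.25896098  0.06049981]
```

```bash
python3 -m handwheel '-0.0001 0.001 0 0 0 0 0.2;0 0 0 0 0 0 0.2;0 0 0 0 0 0 0.2'
```

```text
time: 14.05
position: [0.4213, -0.1167, 0.0555]
orientation: [0.0, 0.664, 0.747, -0.0]
force: [-0.6, -4.3, -0.2]
finger_gap: 0.4
```

```bash
python3 -m handwheel '-0.0001 0.001 0 0 0 0 0.2;0 0 0 0 0 0 0.2;0 0 0 0 0 0 0.2'; python3 chk.py w9|head -5
```

```text
time: 14.35
position: [0.4213, -0.1165, 0.0557]
orientation: [0.001, 0.665, 0.747, -0.0]
force: [-0.1, -11.7, 1.2]
finger_gap: 0.401
[ 0.42131457 -0.1164815   0.055686  ] [ -0.1 -11.7   1.2] [-9.  13.3]
yaw -0.0961122264359684
(((65.61988830566406, -1.4060783386230469), (82.3764419555664, 95.73492431640625), 89.80669403076172), array([  193,     0,   182,   205, 34369], dtype=int32))
stop_face []
box_clasp [([199.0, 120.5], 0.82, array([61. , 42.5]))]
```

```bash
python3 -m handwheel '0.0002 -0.002 0 0 0 0 0.2;0.0006 -0.005 0 0 0 0 0.2;0.0012 -0.01 0 0 0 0 0.2;0.0012 -0.01 0 0 0 0 0.2;0.0024 -0.02 0 0 0 0 0.2;0.0024 -0.02 0 0 0 0 0.2;0 0 0.03 0 0 0 0.2;0 0 0.04 0 0 0 0.2;0 0 0.04 0 0 0 0.2;0 0 0 0 0 0 0.2;0 0 0 0 0 0 0.2'
python3 chk.py w10
python3 - <<'E'
from h import *
for t,z in(("catch_top",.015),("lane_mouth",.008)):
    print(t,[(np.round(m["xy"],1).tolist(),round(m["confidence"],2)) for m in r.mark_of("wrist",t)])
f=np.load("pics/w10.npz"); cv2.imwrite("pics/w10b.png",cv2.resize(f["im"][:250,90:420],None,fx=2.3,fy=2.3,interpolation=cv2.INTER_CUBIC)[:,:,::-1])
E
```

```text
time: 15.65
position: [0.4296, -0.1823, 0.1657]
orientation: [0.0, 0.664, 0.748, 0.001]
force: [0.3, -0.2, -0.7]
finger_gap: 0.403
[ 0.42957925 -0.18230567  0.16574859] [ 0.3 -0.2 -0.7] [-75.3  12.9]
yaw -0.00475769802089232
(((44.860416412353516, -1.222686767578125), (82.51323699951172, 88.49785614013672), 89.83702850341797), array([  218,     0,   102,   115, 11066], dtype=int32))
stop_face []
box_clasp [([217.9, 45.9], 0.84, array([60.5, 42.4]))]
box [([263.6, 57.3], 0.83, array([59.8, -0.7]))]
10 178 114 48.6 -52.4
30 182 111 48.5 -52.5
50 199 120 48.9 -52.4
70 213 125 48.4 -52.6
90 222 128 48.7 -52.6
110 70 44 48.6 -52.7
catch_top [([265.8, 119.7], 0.83)]
lane_mouth [([261.7, 113.7], 0.86)]
```

View pics/w10b.png

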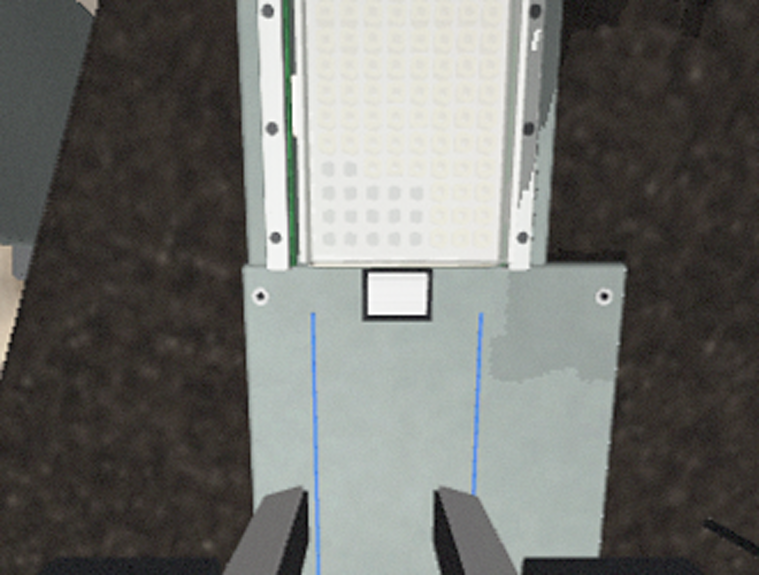

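```bash
python3 - <<'E'
from h import *
f=np.load("pics/w10.npz"); K,V,d=f["K"],f["V"],f["d"]; Vi=np.linalg.inv(V)
for uu in (230,263,300):
  print(uu,[(v,(Vi[:3,:3]@np.array([(uu-K[0,2])/K[0,0],-(v-K[1,2])/K[1,1],-1.])*d[v,uu]+Vi[:3,3])[2].round(4)) for v in range(112,146,3)])
for z in(.008,.072): print([lane(rayw(K,V,(262,v),z)) for v in(114,115,116)])
E
```

```text
230 [(112, np.float64(0.0718)), (115, np.float64(0.0416)), (118, np.float64(0.0072)), (121, np.float64(0.008)), (124, np.float64(0.0078)), (127, np.float64(0.0074)), (130, np.float64(0.0071)), (133, np.float64(0.0079)), (136, np.float64(0.0088)), (139, np.float64(0.0084)), (142, np.float64(0.0078)), (145, np.float64(0.0076))]
263 [(112, np.float64(0.0714)), (115, np.float64(0.0424)), (118, np.float64(0.008)), (121, np.float64(0.0138)), (124, np.float64(0.0125)), (127, np.float64(0.0118)), (130, np.float64(0.0098)), (133, np.float64(0.0083)), (136, np.float64(0.0096)), (139, np.float64(0.0077)), (142, np.float64(0.0066)), (145, np.float64(0.0066))]
300 [(112, np.float64(0.0712)), (115, np.float64(0.0424)), (118, np.float64(0.0074)), (121, np.float64(0.0072)), (124, np.float64(0.0079)), (127, np.float64(0.0074)), (130, np.float64(0.0079)), (133, np.float64(0.0073)), (136, np.float64(0.0076)), (139, np.float64(0.3193)), (142, np.float64(0.0069)), (145, np.float64(0.0074))]
[array([2.4, 0.4]), array([1.4, 0.4]), array([0.3, 0.3])]
[array([0.6, 2.9]), array([-0.2,  2.9]), array([-1. ,  2.9])]
```

```bash
python3 -c "
from rig import r
print(r.read_state()['time'],r.sign_off())"
```

```text
the job is handed in; nothing more can be done
15.95 None
```

The box is home at the end stop with the catch up behind it. I handed the job in at 15.95 s of the 61 s allowed; sign-off gives no verdict.

**What I did:** I pushed the box's far side with two fingertips until it lay on the lane's line. Then I pushed its rear end straight down the lane in checked steps, fingertips about 22 mm above the dock and so clear of the rails. The stop was felt at about 12 N. I then backed off and raised the tool clear of everything.

**Last checks:**
- **Position:** the box centre was about 60 mm past the mouth and about 1 mm off the middle line, turned by about 0.2°.
- **Catch:** depth shows the tongue ramping up about 6 mm, with a gap behind the box's rear.
- **Tool:** the force on it was near zero.

**Not seen or in disagreement:**
- **Sensor pin:** I could not see it. That it is pressed in is inferred from the box's position and the stop contact.
- **Far rail:** the last depth reading put its inner edge at about -52 mm, against -49 mm earlier and 48 mm nominal. The far rail was partly hidden by the box's tall side. No touch on either rail showed in the force readings between moves or in the pictures.

I viewed nine pictures and crops, and the orange look-alike was left alone.

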